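Log a finish sample: turn the tin to the scanner, then hold up the notched plate label up

ROBOT

A 7-joint arm with a two-finger parallel gripper is mounted at the origin on the work surface. World frame = base frame: x ahead of the robot, y to its left, z up, the work surface at z = 0. Lengths are in mm, angles in rad, forces in N, time in s.
With the tool pointing down it reaches from about 400 to 875 mm from the base axis. Payload 19.3 kg.
Tool frame: the origin (TCP) lies on the centre line of the jaws, within the pads' length; the fingertips stand manip.tcp_to_tips ahead of it and the grasp point (between the pads) lies 11 mm behind it (manip.tcp_to_tips is the distance from the TCP to the fingertips, in mm); z points along the fingers, x is the direction in which the jaws open and shut, and the axes are right-handed (so a half turn about z gives the same grasp; the last joint's range is limited). The gripper opens to 85 mm and grips with 20 to 120 N. Pads are 22 mm wide; open, the fingers measure 114 mm over their backs; the gripper's body (76 mm by 85 mm) begins 54 mm behind the grasp point. The pads swing forward as they close: fully open they stand 13 mm farther back than shut.
Start: joints at [-0.07, 0.521, -0.036, 1.599, 0.021, 1.021, -0.113], TCP at [624.992, -0.025, 239.291] pointing down, gripper open.
Joint ranges: [-2.91, 2.91], [-0.3, 2.13], [-1.5, 1.42], [0.17, 2.43], [-1.26, 4.41], [0.16, 1.93], [-2.52, 2.52]. Speed limits (rad/s): [1.89, 1.89, 2.39, 2.39, 3.01, 3.01, 3.01].

INTERFACE

Orientations are given as a 3x3 rotation matrix whose columns are the frame's x, y, z axes.
In Python, from station import manip gives the robot as it stands.
- The arm moves only by the tool move_arm, never from a script. Its argument "increments" is a list that holds one entry, the list of rows, each a list of 7 numbers: the opening, from -1 (shut) to 1 (fully open), then the shift along the world's x, y, z in cm, then the turn, a rotation vector about the world's x, y, z in degrees. In form: [[[claw, dx, dy, dz, rx, ry, rz], ...]]. A call has 1 to 20 rows; each row is the pose to reach, as a shift and turn from the pose commanded when the call began; what a row does not reach only later rows make up. A row lasts 1/10 s, in which the tool goes at most 50 mm and 8.59 degrees, less where a joint would pass 70% of its speed; a pose out of reach is approached as far as the arm can. A call with a gripper value outside its range is refused whole. The fingers move at their own pace and stop on an object; "grip_force" is the grip in N (left out, the last holds). Time passes only in rows, so rows that repeat a pose let the fingers close. It gives the time, the measured TCP pose, the force and the opening at its end, in the units of the state.
- manip.get_state(): the state, without advancing time (a new reading comes with each control period).
- manip.capture(name): name is "scene" or "side" or "wrist"; returns the picture (384x512x3 uint8, blue, green, red); there is no depth.
- manip.camera_info(name): a dict with "fx", "fy", "cx", "cy" (pixels), "extrinsics" (4x4, takes a point from camera to world coordinates); the wrist camera has in their place "hand_eye" (4x4, takes a point from camera to tool coordinates, whose origin is the TCP and whose axes are the tool frame's). Camera axes: x right, y up, looking along -z (the intrinsics and any distortion apply to the point x, -y, -z); pixel columns grow to the right and rows downward; lengths in mm; the calibration is good to about 2 mm. A picture is of the moment at which its call begins: read the wrist's pose just before it. camera_info takes no time and is no camera call.
- manip.sign_off(): hands the job in, once; it reports no verdict.
Trained networks look in the newest picture that a camera, given by its name, has taken for a name from the list of things; names that differ only in an ending like _2 or _b are one class to them, and where a whole thing is asked for, a point or a joint stands for the part that bears it (a point fixed in the world has none). Each returns a list of dicts, best first, with "score" (0 to 1); they miss things now and then, are a little off and sometimes report something else, mostly with a low value. They report only what shows in the picture. A call takes as long as a camera call. They do not tell look-alikes from the thing itself.
- manip.outline_of(label, camera): "pixels" (384x512 bool, what is visible of it) and "rect" ([left, top, width, height] in pixels, round what is visible of it).
The state is a dict: "time_s": time; "q": joint angles; "joint_vel": joint speeds; "joint_efforts": joint torques, N m; "position": TCP position; "tcp_rot": TCP orientation; "contact_force": force on the tool from outside, world axes, zero at the start; "wrist_torque": the same for the moment, N m; "opening": finger opening in mm.
Only numpy, scipy, OpenCV 4.12 (cv2) and the standard library are available. Lean on these libraries where they do the work, as an engineer would, in place of code of your own. Each camera call takes 0.05 s, during which the arm holds its last target.

TASK

Log this finish sample: first turn the green tin on the spot until its striped code faces the scanner's red window squarely, and let go of it. Then take the notched sample plate out of its slotted block, gripping only its clear part so that the frosted end stays untouched, and finish while holding it still in the air with the frosted end centred about 10 cm above the light panel, long edges level, leaned over by about half a right angle so that the label side faces upward. Keep holding it there at the end, and leave everything else standing where it is.

Things in the scene. Friction and masses are not known exactly. Their poses are not given: they have to be found in the camera images.
- tin_mid (a point): green tin, an upright cylinder 54 mm in diameter and 95 mm high, 0.4 kg, standing loose on the table in front of the scanner; the point is its centre, half-way up. Its x axis points level from the centre out through the striped code; z up. On the lid a yellow dash runs from the middle towards the code side.
- tin_mark (a point): middle of the black-and-white striped code patch on the green tin's wall (about 30 mm wide, 46 mm high), 27 mm out from the tin's axis along the tin's x, 45 mm above the table.
- scanner_window (a point): centre of the red window, 46 mm above the table, in the front of the fixed grey scanner block (60 deep, 80 wide, 75 mm high). x points level from the window back into the block, z up; the window looks along -x. The tin stands with its axis about 100 mm straight before it: the code faces it when the x of the tin and this x point the same way.
- panel_top (a point): centre of the upper face of the fixed light panel, a square aluminium box with a bright white top, 140 x 140 mm and 22 mm high; z up.
- plate_mid (a point): centre of the sample plate: clear bluish acrylic, 110 mm long (x), 8 thick (y), 60 high (z), 61 g, standing on a long edge in the groove of a dark wooden block. The last 30 mm at the +x end are frosted white, with a 12 x 12 mm notch in the upper (+z) corner; the other 80 mm are clear. The +y face is the label side: it faces up when y points up.
- plate_label (a point): middle of the label (white, black bars), which is only on the +y face of the frosted end: 40 mm along +x and 4 mm along +y from the plate centre. Seen with the label towards you and the notch at the top, the notch is at the upper left.
- plate: the whole sample plate; origin at the middle of its lower long edge, 30 mm below its centre; axes as for the centre.
- plate_frost: the frosted end piece of the sample plate, made in one with it: from 25 to 55 mm along +x of the plate's centre; origin and axes the same as the whole plate's. Not to be touched by the fingers.
- tin: the whole green tin; origin at the centre of its underside, axes as for its centre.
- stand_a: fixed dark wooden block, 100 mm long (x), 60 wide, 32 high, with a groove along x, 9.7 mm wide, its floor 15 mm above the table; origin at the centre of its underside. It holds the sample plate, whose x points along the x of the block and whose upper edge is 75 mm above the table.
- stand_b: the other wooden block, of the same size and shape; it holds the plain plate.
- panel: the light panel; origin at the centre of its underside, 22 mm below its top.
- plain_plate_mid (a point): bystander: centre of an amber plate of the same size, 110 x 8 x 60 mm, frosted at both ends, with no notch and no label, standing in the other block. Leave it.
- glue_bottle: bystander: white bottle with an orange cap, 56 mm in diameter, 160 mm high; origin under its centre.
- wax_can: bystander: blue can with a paper label, 80 mm in diameter, 100 mm high; origin under its centre.
- brush: bystander: brush lying flat beyond the light panel; origin under its middle.
- screwdriver: bystander: screwdriver lying beyond the scanner; origin under its middle.
- sanding_block: bystander: cork sanding block, 110 x 65 x 38 mm; origin under its centre.
- offcut: bystander: flat piece of wood, 150 x 70 x 22 mm; origin under its centre.
Things that resemble listed ones, but are neither listed nor needed, are in the scene too. What is shaped like the stand_a but yellow is not meant.

How it is judged:
By the outcome, as a careful person would: the job done as asked, in the order asked, and still so for the second after the job is handed in, while the arm keeps its last pose, push and grip.
It also fails if it takes over 58 s, if anything falls off the work surface, if the arm or the gripper's body presses on something with over 40 N, if the wrist force passes 120 N, or if a joint passes its speed limit or range.

## Working session

There is one attempt and no reset: what is moved stays moved. The work goes in short steps, Python scripts to look and compute and a tool call to move; the robot and the scene stay as the last step left them, time stands still between calls to the robot, and variables do not carry over. Pictures are saved under pics/ and viewed, and the job is handed in when it is done.

Besides the shell and the picture viewer there is one more tool, called after "Request:" as name([rows], argument=value, ...), one row to a line, values as JSON. move_arm: Moves the arm, as the interface text tells. Its arguments: {"type":"object","properties":{"increments":{"type":"array"},"grip_force":{"type":"number"}},"required":["increments"]}

```bash
ls; mkdir -p pics; python3 - <<'E'
from station import manip
import cv2
s=manip.get_state();print(s['time_s'],s['position'],s['tcp_rot'],s['opening'],manip.tcp_to_tips)
for n in ("scene","side","wrist"):
    cv2.imwrite(f"pics/{n}0.png",manip.capture(n)); print(n,manip.camera_info(n))
E
```

```text
pics
0.0 [ 6.24674616e+02 -3.81402928e-02  2.38730805e+02] [[ 9.99999386e-01  2.35610627e-05 -1.10773590e-03]
 [ 2.34616622e-05 -9.99999996e-01 -8.97459115e-05]
 [-1.10773801e-03  8.97198671e-05 -9.99999382e-01]] 85.53382734821298 8.0
scene {'fx': 431.5633322177583, 'fy': 431.5633322177583, 'cx': 256.12096417769965, 'cy': 191.99499218492778, 'extrinsics': array([[-7.74571670e-01, -3.23372517e-01,  5.43570550e-01,
         1.17781508e+03],
       [ 6.32266505e-01, -4.18526604e-01,  6.51977414e-01,
         8.22294932e+02],
       [ 1.66671591e-02,  8.48684686e-01,  5.28636462e-01,
         7.42354700e+02],
       [ 0.00000000e+00,  0.00000000e+00,  0.00000000e+00,
         1.00000000e+00]])}
side {'fx': 490.6572823932023, 'fy': 490.6572823932023, 'cx': 261.9164703039659, 'cy': 188.90365138110096, 'extrinsics': array([[ 9.98546024e-01,  4.48470759e-02, -2.99094854e-02,
         4.48501113e+02],
       [-4.99114996e-02,  5.59584918e-01, -8.27268736e-01,
        -1.17731020e+03],
       [-2.03636868e-02,  8.27558735e-01,  5.61009680e-01,
         8.61469307e+02],
       [ 0.00000000e+00,  0.00000000e+00,  0.00000000e+00,
         1.00000000e+00]])}
wrist {'fx': 335.8125587650008, 'fy': 335.8125587650008, 'cx': 254.7020560535686, 'cy': 195.89144494588052, 'hand_eye': array([[ 9.99999321e-01,  1.01067598e-03, -5.80749766e-04,
        -3.88414410e-01],
       [ 7.64886050e-04, -9.44904095e-01, -3.27346400e-01,
        -8.46041396e+01],
       [-8.79593976e-04,  3.27345733e-01, -9.44904227e-01,
        -1.35134703e+02],
       [ 0.00000000e+00,  0.00000000e+00,  0.00000000e+00,
         1.00000000e+00]])}
```

View pics/scene0.png

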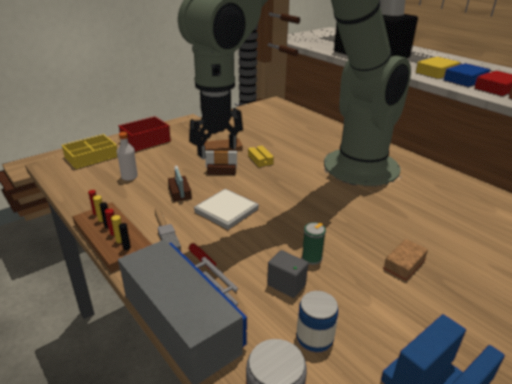

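View pics/side0.png

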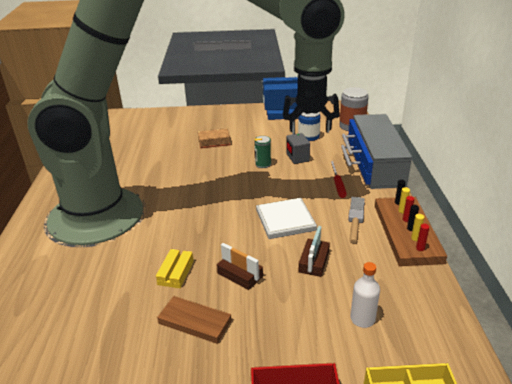

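View pics/wrist0.png

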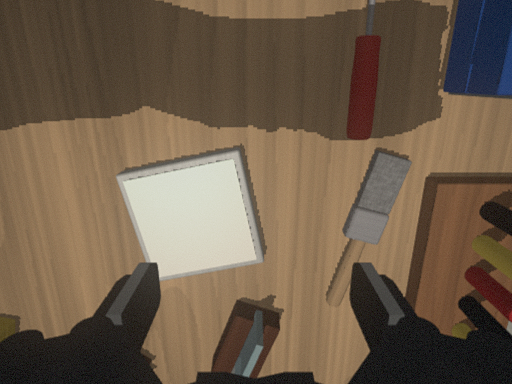

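```bash
cat > h.py <<'E'
import numpy as np, cv2
from station import manip
def ray(cam,u,v,st=None):
    c=manip.camera_info(cam)
    d=np.array([(u-c['cx'])/c['fx'],-(v-c['cy'])/c['fy'],-1.])
    if cam=='wrist':
        T=np.eye(4);T[:3,:3]=st['tcp_rot'];T[:3,3]=st['position'];E=T@c['hand_eye']
    else:E=c['extrinsics']
    return E[:3,3],E[:3,:3]@d
def onz(cam,u,v,z,st=None):
    o,d=ray(cam,u,v,st);return o+d*(z-o[2])/d[2]
def proj(cam,P,st=None):
    c=manip.camera_info(cam)
    if cam=='wrist':
        T=np.eye(4);T[:3,:3]=st['tcp_rot'];T[:3,3]=st['position'];E=T@c['hand_eye']
    else:E=c['extrinsics']
    P=np.atleast_2d(P);p=(P-E[:3,3])@E[:3,:3]
    return np.c_[c['cx']-c['fx']*p[:,0]/p[:,2], c['cy']+c['fy']*p[:,1]/p[:,2]]
def tri(rs):
    A=np.zeros((3,3));b=np.zeros(3)
    for o,d in rs:
        d=d/np.linalg.norm(d);M=np.eye(3)-np.outer(d,d);A+=M;b+=M@o
    return np.linalg.solve(A,b)
def crop(img,x,y,w,h,s,name):
    cv2.imwrite(name,cv2.resize(img[y:y+h,x:x+w],None,fx=s,fy=s,interpolation=cv2.INTER_CUBIC))
E
python3 - <<'E'
from h import *
np.set_printoptions(precision=1,suppress=True)
a=cv2.imread('pics/scene0.png');b=cv2.imread('pics/side0.png')
for n in ['tin','scanner_window','tin_mark','plate','plate_frost','plate_label','stand_a','panel']:
    for cam in ('scene','side'):
        for r in manip.outline_of(n,cam)[:3]:
            m=r['pixels'];ys,xs=np.nonzero(m)
            print(n,cam,round(r['score'],2),r['rect'],len(xs),np.array([xs.mean(),ys.mean()]) if len(xs) else '')
crop(a,255,200,110,110,7,'pics/tin_scene.png');crop(b,240,115,90,60,8,'pics/tin_side.png')
crop(a,150,140,120,100,6,'pics/pl_scene.png');crop(b,200,190,150,100,5,'pics/pl_side.png')
print(manip.get_state()['time_s'])
E
```

```text
tin scene 0.85 [300.8, 220.2, 27.0, 44.4] 836 [313.4 241.8]
tin side 0.66 [250.0, 133.4, 23.7, 33.2] 522 [262.  151.1]
scanner_window scene 0.67 [165.5, 173.3, 25.4, 26.4] 386 [178.6 187.9]
scanner_window scene 0.58 [265.8, 247.4, 42.0, 50.2] 1471 [287.4 272.7]
scanner_window side 0.68 [286.4, 134.9, 21.9, 30.6] 621 [297.3 148.1]
tin_mark scene 0.86 [301.3, 220.1, 24.0, 41.7] 843 [313.7 242.5]
tin_mark side 0.71 [254.4, 137.0, 19.0, 33.9] 553 [262.2 151.8]
tin_mark side 0.65 [284.4, 134.8, 22.1, 27.8] 532 [296.6 147.8]
plate side 0.49 [304.5, 226.0, 16.0, 46.4] 264 [313.5 247.7]
plate_frost side 0.56 [304.8, 249.6, 8.3, 18.8] 93 [310.2 258. ]
plate_label side 0.6 [309.2, 220.6, 12.2, 52.6] 272 [314.  245.8]
stand_a scene 0.95 [247.6, 148.2, 23.5, 19.6] 389 [260.8 155.7]
stand_a scene 0.65 [208.1, 164.7, 27.9, 9.0] 322 [220.6 168.8]
stand_a scene 0.56 [168.0, 175.0, 26.1, 25.6] 439 [179.7 189.3]
stand_a side 0.74 [216.4, 255.7, 47.5, 34.9] 655 [235.8 273.7]
stand_a side 0.73 [155.7, 249.2, 36.8, 40.9] 1015 [173.6 268.3]
stand_a side 0.66 [298.8, 239.0, 26.6, 37.2] 615 [313.2 258.6]
panel scene 0.88 [192.2, 187.2, 67.9, 43.2] 1491 [226.6 207.9]
panel side 0.74 [258.8, 199.2, 57.0, 41.4] 1763 [285.  217.7]
0.95
```

View pics/tin_scene.png

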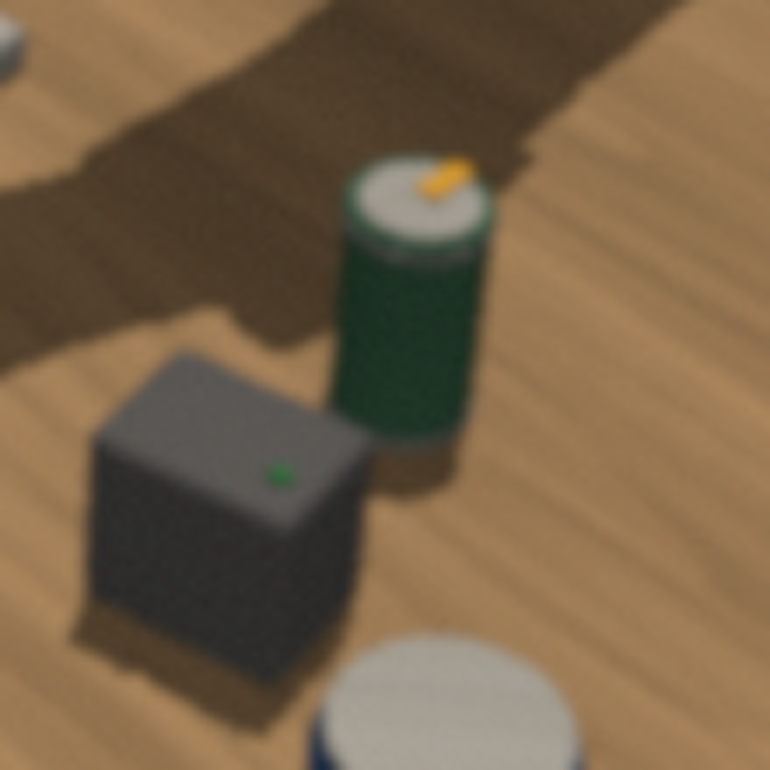

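View pics/tin_side.png

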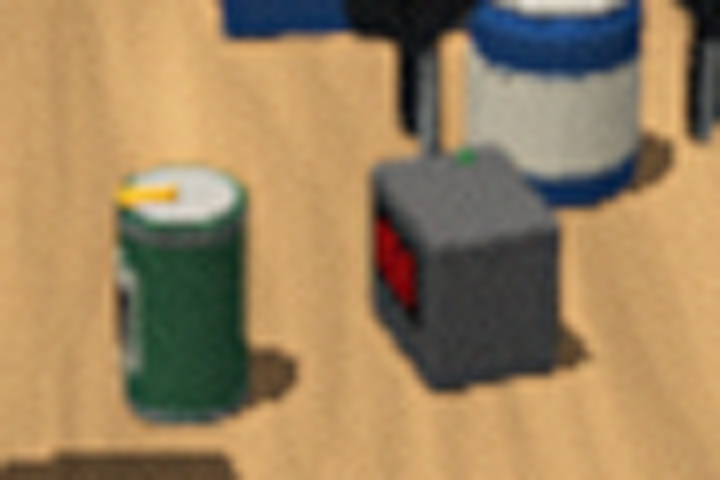

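View pics/pl_scene.png

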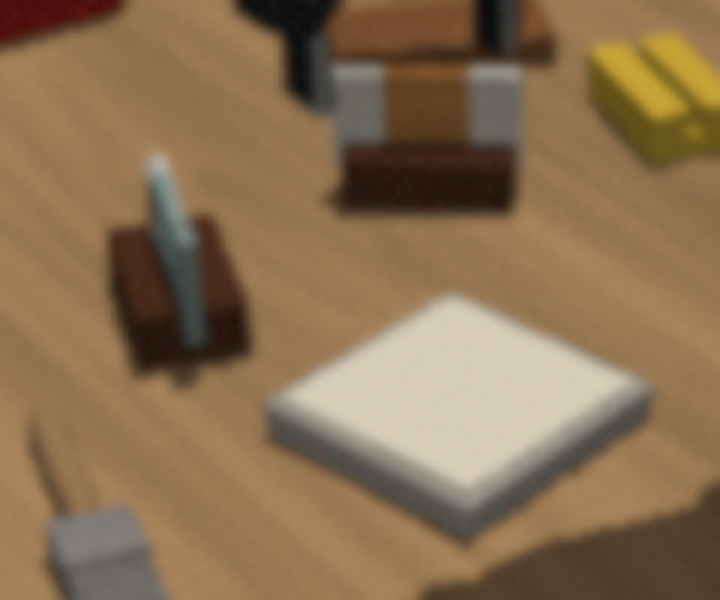

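View pics/pl_side.png

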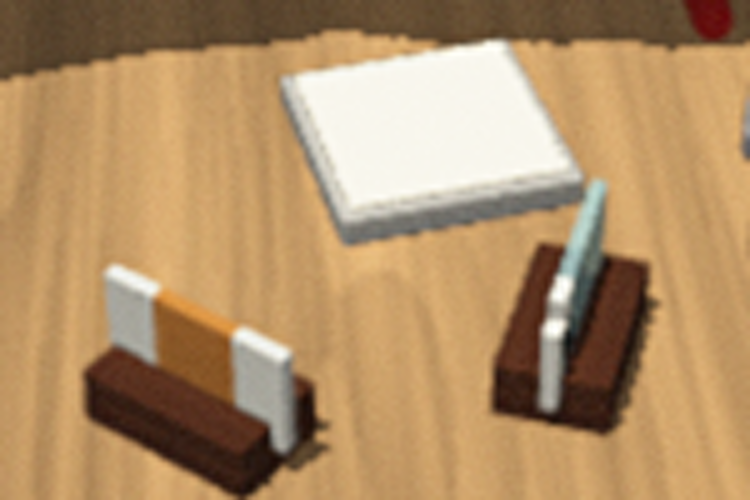

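```bash
python3 - <<'E'
from h import *
np.set_printoptions(precision=1,suppress=True)
sc=lambda x,y:(255+x/7,200+y/7); sd=lambda x,y:(240+x/8,115+y/8)
# tin lid centre
p=[onz('scene',*sc(421,200),95),onz('side',*sd(182,195),95),tri([ray('scene',*sc(421,200)),ray('side',*sd(182,195))])];print('lid',p)
print('dash',onz('scene',*sc(425,190),95),onz('scene',*sc(470,167),95),onz('side',*sd(178,195),95),onz('side',*sd(118,195),95))
# scanner top corners
print('scan scene',[onz('scene',*sc(*q),75) for q in [(188,352),(95,440),(285,530),(372,440)]])
print('scan side',[onz('side',*sd(*q),75) for q in [(375,170),(495,145),(557,232),(435,250)]])
ps=lambda x,y:(150+x/6,140+y/6); pd=lambda x,y:(200+x/5,190+y/5)
print('panel scene',[onz('scene',*ps(*q),22) for q in [(453,293),(270,402),(470,495),(650,385)]])
print('panel side',[onz('side',*pd(*q),22) for q in [(283,78),(508,40),(580,178),(345,220)]])
print('stand side',[onz('side',*pd(*q),32) for q in [(545,243),(648,262),(610,412),(497,385)]])
print('stand scene',[onz('scene',*ps(*q),32) for q in [(110,235),(212,215),(248,325),(140,345)]])
E
```

```text
lid [array([504.7, 248.8,  95. ]), array([506.5, 241.1,  95. ]), array([505.2, 247.3,  93. ])]
dash [499.2 245.5  95. ] [476.1 245.7  95. ] [504.9 241.3  95. ] [480.4 243.4  95. ]
scan scene [array([610.4, 242.8,  75. ]), array([665.1, 257.4,  75. ]), array([645.4, 327.6,  75. ]), array([592.8, 314.2,  75. ])]
scan side [array([590.6, 293.1,  75. ]), array([643.7, 311.1,  75. ]), array([660.1, 232.8,  75. ]), array([608.7, 222.1,  75. ])]
panel scene [array([ 502.3, -140.6,   22. ]), array([ 634.7, -112. ,   22. ]), array([602.7,  12.3,  22. ]), array([475.8,  -8.2,  22. ])]
panel side [array([473.5, -24.5,  22. ]), array([608. ,   3.3,  22. ]), array([ 632., -130.,   22.]), array([ 501.5, -156.4,   22. ])]
stand side [array([ 603.9, -195.2,   32. ]), array([ 654.9, -214.3,   32. ]), array([ 618.7, -322.4,   32. ]), array([ 566.8, -299.9,   32. ])]
stand scene [array([ 623.3, -289.3,   32. ]), array([ 568.4, -274.5,   32. ]), array([ 613.1, -165.9,   32. ]), array([ 666.2, -182.9,   32. ])]
```

Request:
move_arm([
  [[1,-1.5,4.5,0,0,0,0],[1,-3,9,0,0,0,0],[1,-4.5,13.5,0,0,0,0],[1,-6,18,0,0,0,0],[1,-7.5,22,0,0,0,0],[1,-9,25,0,0,0,0],[1,-9,25,0,0,0,0],[1,-9,25,0,0,0,0],[1,-9,25,0,0,0,0]],
])

```text
time_s: 1.85
position: [535.5, 248.8, 239.3]
tcp_rot: [[1.0, -0.001, 0.0], [-0.001, -1.0, -0.0], [0.0, 0.0, -1.0]]
contact_force: [-0.1, -0.5, 0.8]
opening: 85.1
```

```bash
python3 - <<'E'
from h import *
s=manip.get_state();print(s['time_s'],s['position'],s['q'],s['tcp_rot'],abs(s['joint_vel']).max())
import pickle;pickle.dump(s,open('s1.pkl','wb'))
im=manip.capture('wrist');cv2.imwrite('pics/w1raw.png',im);crop(im,0,0,512,384,1.5,'pics/w1.png')
E
```

```text
1.85 [535.54323054 248.82722842 239.32937578] [-0.47531689  0.46693051 -0.08476428  1.69187031  0.04641458  0.98476871
 -0.57813   ] [[ 9.99998985e-01 -1.40179296e-03  2.55086225e-04]
 [-1.40166941e-03 -9.99998901e-01 -4.83872338e-04]
 [ 2.55764234e-04  4.83514300e-04 -9.99999850e-01]] 0.009191880691683234
```

View pics/w1.png

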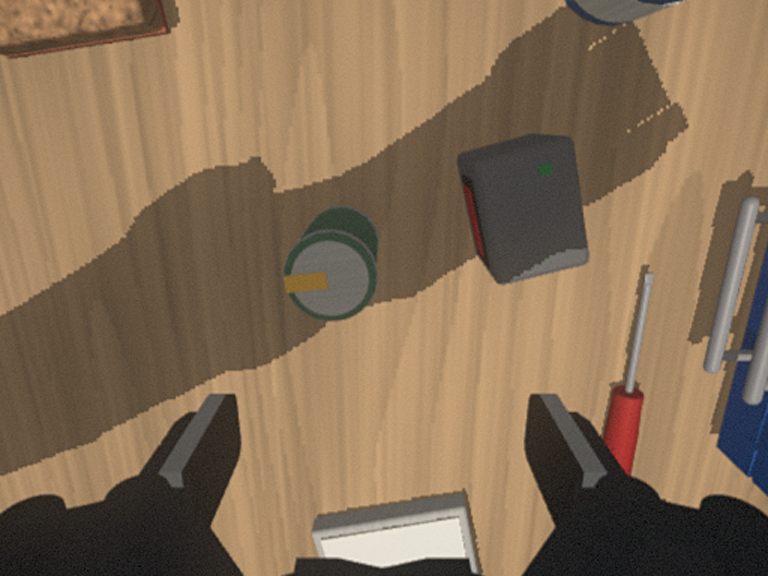

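```bash
python3 - <<'E'
from h import *
im=cv2.imread('pics/w1raw.png');crop(im,180,80,220,140,3.6,'pics/w1z.png')
E
```

```text
(no output)
```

View pics/w1z.png

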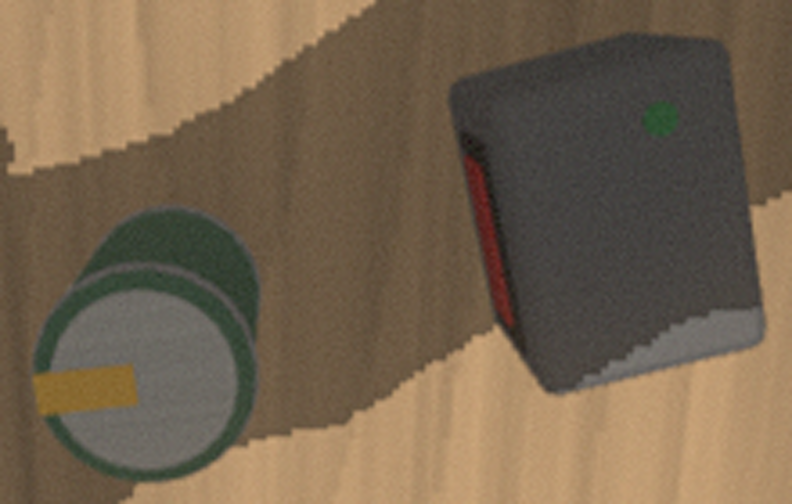

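```bash
cat > m1.py <<'E'
from h import *
import pickle
from scipy.optimize import least_squares
np.set_printoptions(precision=1,suppress=True)
s=pickle.load(open('s1.pkl','rb'))
f=lambda x,y:(180+x/3.6,80+y/3.6)
im=cv2.imread('pics/w1raw.png')
# lid circle fit by edge: project circle & compare
for q in [(35,373),(257,373),(146,265),(146,481),(146,373)]: print('lid',onz('wrist',*f(*q),95,s))
a=onz('wrist',*f(136,385),95.5,s);b=onz('wrist',*f(37,395),95.5,s);print('dash',a,b,np.degrees(np.arctan2(*(b-a)[[1,0]])))
Q=[(553,392),(765,342),(722,42),(478,105)]
P=[onz('wrist',*f(*q),75,s) for q in Q];print('scan',P)
for i,j in [(0,1),(3,2),(0,3),(1,2)]:
    d=P[j]-P[i];print(np.linalg.norm(d),np.degrees(np.arctan2(d[1],d[0])))
B=[onz('wrist',*f(450,88),0,s),onz('wrist',*f(630,33),0,s)];print('base +y edge',B,np.degrees(np.arctan2(*(B[1]-B[0])[[1,0]])))
E
python3 m1.py
```

```text
lid [478.9 248.   95. ]
lid [532.5 247.9  95. ]
lid [506.6 274.4  95. ]
lid [504.7 219.8  95. ]
lid [505.7 247.9  95. ]
dash [503.2 245.   95.5] [479.1 242.6  95.5] -174.1192894558852
scan [array([609.3, 236.4,  75. ]), array([662.8, 249.7,  75. ]), array([642.8, 323.4,  75. ]), array([585.8, 309. ,  75. ])]
55.079219784726156 14.032591271891784
58.7748798988634 14.143772997512189
76.34359315013913 107.91902897526501
76.29641706079823 105.14329960053938
base +y edge [array([589.9, 307.8,   0. ]), array([642.3, 323.4,   0. ])] 16.560923542172585
```

```bash
cat > m2.py <<'E'
from h import *
import pickle
from scipy.optimize import minimize
np.set_printoptions(precision=2,suppress=True)
s=pickle.load(open('s1.pkl','rb'))
im=cv2.imread('pics/w1raw.png').astype(int)
B,G,R=im[...,0],im[...,1],im[...,2]
m=(R-B>60)&(G>90);m[:, :185]=0;m[:,225:]=0;m[:175]=0;m[205:]=0
hsv=cv2.cvtColor(im.astype(np.uint8),cv2.COLOR_BGR2HSV)
m=(hsv[...,1]>140)&(hsv[...,0]>12)&(hsv[...,0]<32)&(hsv[...,2]>90)
w=np.zeros_like(m);w[170:205,185:225]=1;m&=w
ys,xs=np.nonzero(m);print(len(xs),xs.min(),xs.max(),ys.min(),ys.max())
P=np.array([onz('wrist',x,y,95.5,s)[:2] for x,y in zip(xs,ys)])
c=P.mean(0);v=np.linalg.svd(P-c,full_matrices=False);d=v[2][0];d*=-np.sign(d[0]);print('dash centroid',c,d,np.degrees(np.arctan2(d[1],d[0])),'sv',v[1]/np.sqrt(len(P))*3.46)
# greyness lid
sat=hsv[...,1];lid=(sat<60)&(hsv[...,2]>90);w=np.zeros_like(m);w[150:215,188:255]=1;lid&=w
lid=lid|m
ys,xs=np.nonzero(lid);hull=cv2.convexHull(np.c_[xs,ys].astype(np.int32))[:,0]
L=np.array([onz('wrist',x,y,95,s)[:2] for x,y in hull])
(cx,cy),r=cv2.minEnclosingCircle(L.astype(np.float32));print('lid',cx,cy,r)
A=np.c_[2*L,np.ones(len(L))];q=np.linalg.lstsq(A,(L**2).sum(1),rcond=None)[0];print(q[:2],np.sqrt(q[2]+q[:2]@q[:2]))
# scanner silhouette
dark=(sat<70)&(hsv[...,2]<115)|((R>70)&(G<45)&(B<45));w=np.zeros_like(m);w[80:200,300:400]=1
g=np.zeros(m.shape,np.uint8);bg=np.full(m.shape,2,np.uint8)
mk=np.full(m.shape,0,np.uint8);mk[82:195,295:400]=2;mk[100:170,325:375]=3
cv2.grabCut(im.astype(np.uint8),mk,None,np.zeros((1,65)),np.zeros((1,65)),6,cv2.GC_INIT_WITH_MASK)
sm=(mk==1)|(mk==3);print('scanner px',sm.sum())
out=im.astype(np.uint8).copy();out[sm]=out[sm]//2+np.array([0,100,0],np.uint8)
def sil(p):
    x,y,a=p;R=np.array([[np.cos(a),-np.sin(a)],[np.sin(a),np.cos(a)]])
    C=[np.r_[R@[i,j]+[x,y],k] for i in(0,60)for j in(-40,40)for k in(0,75)]
    uv=proj('wrist',C,s);h=cv2.convexHull((uv*16).astype(np.int32)).astype(np.int32)
    z=np.zeros(m.shape,np.uint8);cv2.fillConvexPoly(z,h,255,cv2.LINE_AA,4);return z/255.
cost=lambda p:np.abs(sil([p[0],p[1],p[2]/100])-sm).sum()
best=min((minimize(cost,[598+dx,273,25+da],method='Nelder-Mead',options=dict(initial_simplex=[[598+dx,273,25+da],[603+dx,273,25+da],[598+dx,278,25+da],[598+dx,273,31+da]])) for dx in(-3,3) for da in(-4,4)),key=lambda r:r.fun)
x,y,a=best.x;print('window',x,y,'yaw',np.degrees(a/100),'cost',best.fun);a/=100
print('tin expected',x-100*np.cos(a),y-100*np.sin(a))
z=sil([x,y,a]);e=cv2.findContours((z>.5).astype(np.uint8),0,2)[0];cv2.drawContours(out,e,-1,(0,0,255),1)
crop(out,180,70,230,140,3.4,'pics/m2.png')
E
python3 m2.py
```

```text
289 189 217 182 194
dash centroid [490.34 244.31] [-0.99 -0.11] -173.78160283511332 sv [24.07  9.62]
lid 506.9808349609375 253.40936279296875 32.626739501953125
[507.5  251.33] 28.329663770711242
scanner px 6102
window 595.2338876685457 270.6269082760006 yaw 14.898650673766058 cost 1394.4431372549018
tin expected 498.59567421071415 244.915904801251
```

```bash
ls pics
```

```text
m2.png
pl_scene.png
pl_side.png
scene0.png
side0.png
tin_scene.png
tin_side.png
w1.png
w1raw.png
w1z.png
wrist0.png
```

Request:
move_arm([
  [[1,-0.5,0,-1,0,0,8],[1,-1,0,-2,0,0,16],[1,-1.5,0,-3,0,0,24],[1,-2,0,-4,0,0,32],[1,-2.5,0,-5,0,0,40],[1,-3,0,-6,0,0,48],[1,-3,0,-7,0,0,56],[1,-3,-0.1,-7.5,0,0,64],[1,-3,-0.2,-8,0,0,72],[1,-3,-0.2,-8,0,0,80],[1,-3,-0.2,-8,0,0,88],[1,-3,-0.2,-8,0,0,95],[1,-3,-0.2,-8,0,0,95],[1,-3,-0.2,-8,0,0,95]],
])

```text
time_s: 3.3
position: [505.4, 247.1, 159.2]
tcp_rot: [[-0.082, 0.997, -0.0], [0.997, 0.082, -0.0], [-0.0, -0.0, -1.0]]
contact_force: [-0.4, -0.2, -0.5]
opening: 85.4
```

```bash
python3 - <<'E'
from h import *
s=manip.get_state();print(s['time_s'],s['position'],s['q'],s['tcp_rot'])
import pickle;pickle.dump(s,open('s2.pkl','wb'))
im=manip.capture('wrist');cv2.imwrite('pics/w2raw.png',im);crop(im,0,0,512,384,1.5,'pics/w2.png')
E
```

```text
3.3 [505.40834471 247.14455391 159.21967741] [-0.21248464  0.56060992 -0.48459839  1.82291336  0.33887269  0.8409106
  0.79003871] [[-8.19234354e-02  9.96638623e-01 -7.19261955e-05]
 [ 9.96638621e-01  8.19234273e-02 -1.08777835e-04]
 [-1.02519751e-04 -8.05958782e-05 -9.99999991e-01]]
```

View pics/w2.png

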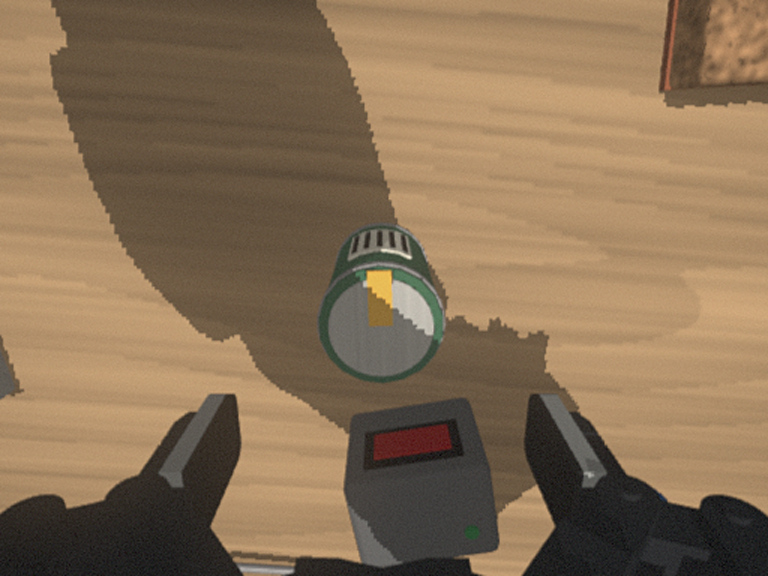

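View pics/m2.png

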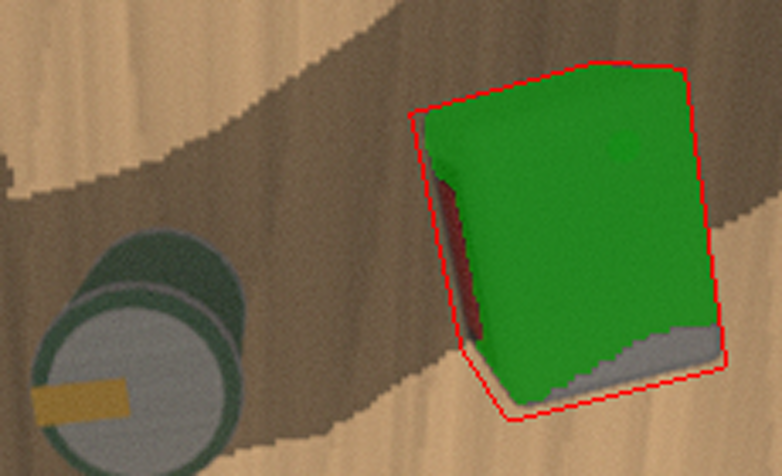

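```bash
python3 - <<'E'
from h import *
import pickle
np.set_printoptions(precision=1,suppress=True)
s=pickle.load(open('s2.pkl','rb'))
f=lambda x,y:(x/1.5,y/1.5)
for q in [(319,319),(444,319),(381,265),(381,381)]: print('lid',onz('wrist',*f(*q),95,s))
a=onz('wrist',*f(380,325),95.5,s);b=onz('wrist',*f(379,271),95.5,s);print('dash',a,b,np.degrees(np.arctan2(*(b-a)[[1,0]])))
for z,p,q in [(75,(347,482),(484,446)),(46,(372,447),(455,434)),(60,(364,434),(458,419)),(75,(350,415),(468,399)),(32,(365,468),(463,452))]:
    A=onz('wrist',*f(*p),z,s);B=onz('wrist',*f(*q),z,s);print(z,A,B,np.degrees(np.arctan2(*(B-A)[[1,0]])))
E
```

```text
lid [503.4 220.2  95. ]
lid [499.1 273.3  95. ]
lid [477.5 244.6  95. ]
lid [530.9 248.9  95. ]
dash [503.8 246.3  95.5] [479.9 244.   95.5] -174.43939234779876
75 [603.3 236.7  75. ] [575.  305.5  75. ] 112.31608454102843
46 [601.4 249.2  46. ] [588.6 296.2  46. ] 105.20835320069187
60 [583.3 243.7  60. ] [569.7 293.5  60. ] 105.28396576644695
75 [562.3 235.8  75. ] [548.3 293.6  75. ] 103.58568495152849
32 [627.4 246.4  32. ] [610.5 305.9  32. ] 105.81108643018314
```

Request:
move_arm([
  [[1,-0.1,0,-3,0,0,0],[1,-0.1,0,-6,0,0,0],[1,-0.1,0,-8.5,0,0,0],[1,-0.1,0,-9.7,0,0,0],[1,-0.1,0,-9.7,0,0,0],[0.4,-0.1,0,-9.7,0,0,0],[0.2,-0.1,0,-9.7,0,0,0],[0,-0.1,0,-9.7,0,0,0],[0,-0.1,0,-9.7,0,0,0],[-0.2,-0.1,0,-9.7,0,0,0],[-0.2,-0.1,0,-9.7,0,0,0]],
], grip_force=25)

```text
time_s: 4.45
position: [504.7, 248.0, 63.5]
tcp_rot: [[-0.086, 0.996, 0.002], [0.996, 0.086, 0.0], [0.0, 0.002, -1.0]]
contact_force: [-0.1, -1.1, 8.4]
opening: 53.7
```

Request:
move_arm([
  [[-0.2,0,0,0,0,0,-4],[-0.2,0,0,0,0,0,-11],[-0.2,0,0,0,0,0,-19],[-0.2,0,0,0,0,0,-27],[-0.2,0,0,0,0,0,-35],[-0.2,0,0,0,0,0,-43],[-0.2,0,0,0,0,0,-51],[-0.2,0,0,0,0,0,-59],[-0.2,0,0,0,0,0,-67],[-0.2,0,0,0,0,0,-75],[-0.2,0,0,0,0,0,-83],[-0.2,0,0,0,0,0,-91],[-0.2,0,0,0,0,0,-99],[-0.2,0,0,0,0,0,-107],[-0.2,0,0,0,0,0,-115],[-0.2,0,0,0,0,0,-123],[-0.2,0,0,0,0,0,-131],[-0.2,0,0,0,0,0,-139],[-0.2,0,0,0,0,0,-147],[-0.2,0,0,0,0,0,-153]],
])

```text
time_s: 6.45
position: [505.2, 248.5, 63.4]
tcp_rot: [[0.525, -0.851, 0.003], [-0.851, -0.525, 0.002], [-0.0, -0.003, -1.0]]
contact_force: [4.0, -1.2, 3.0]
opening: 53.2
```

```bash
python3 - <<'E'
from h import *
s=manip.get_state();print(s['time_s'],s['position'],s['q'],s['tcp_rot'],s['wrist_torque'],s['contact_force'])
print(np.degrees(np.arctan2(s['tcp_rot'][1,0],s['tcp_rot'][0,0])))
E
```

```text
6.45 [505.18989769 248.4609785   63.37415015] [-0.76537529  0.6966688   0.28843346  1.90438176 -0.33728845  0.58444985
 -1.27581793] [[ 5.24923409e-01 -8.51145449e-01  2.61532445e-03]
 [-8.51149466e-01 -5.24920812e-01  1.65143799e-03]
 [-3.27756968e-05 -3.09291047e-03 -9.99995216e-01]] [-0.31357477 -0.89072469  0.09987226] [ 3.96236427 -1.17870551  3.02577884]
-58.336912661851635
```

Request:
move_arm([
  [[-0.2,0,0,0,0,0,-7],[-0.2,0,0,0,0,0,-13],[-0.2,0,0,0,0,0,-17],[-0.2,0,0,0,0,0,-17.5],[-0.2,0,0,0,0,0,-17.5],[-0.2,0,0,0,0,0,-17.5]],
])

```text
time_s: 7.05
position: [505.2, 248.3, 63.4]
tcp_rot: [[0.25, -0.968, 0.002], [-0.968, -0.25, 0.001], [-0.001, -0.003, -1.0]]
contact_force: [3.8, -1.1, 5.2]
opening: 53.1
```

```bash
python3 - <<'E'
from h import *
s=manip.get_state();print(s['time_s'],s['position'],s['contact_force'])
print(np.degrees(np.arctan2(s['tcp_rot'][1,0],s['tcp_rot'][0,0])))
b=manip.capture('side');crop(b,235,110,90,60,8,'pics/side3.png')
b=manip.capture('scene');crop(b,255,200,110,110,5,'pics/scene3.png')
E
```

```text
7.05 [505.19079882 248.27476402  63.36533787] [ 3.79559733 -1.06275049  5.18184668]
-75.4998991594296
```

View pics/side3.png

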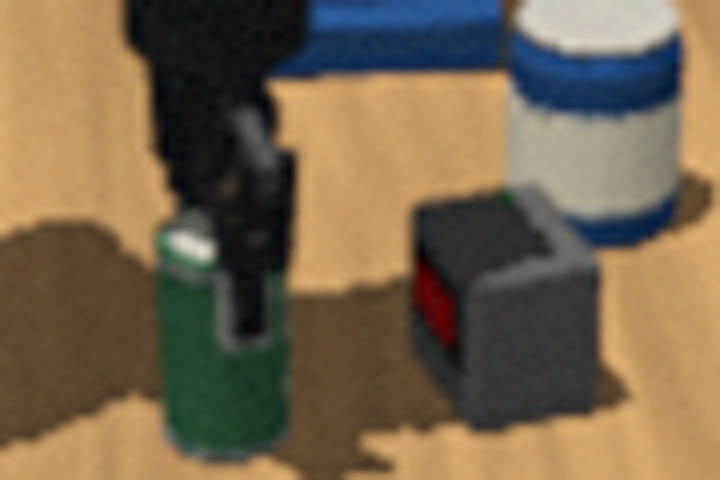

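View pics/scene3.png

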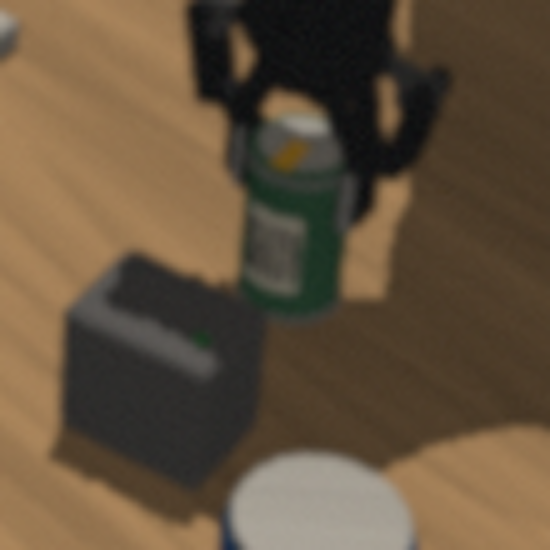

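Request:
move_arm([
  [[0.35,0,0,0,0,0,0],[0.5,0,0,0,0,0,0],[0.8,0,0,0,0,0,0],[1,0,0,0,0,0,0],[1,0,0,0,0,0,0],[1,0,0,2,0,0,0],[1,0,0,5,0,0,0],[1,0,0,9.5,0,0,0],[1,0,0,14,0,0,0],[1,0,0,17,0,0,0],[1,0,0,17,0,0,0],[1,0,0,17,0,0,0]],
])

```text
time_s: 8.35
position: [503.9, 248.2, 232.6]
tcp_rot: [[0.251, -0.968, 0.0], [-0.968, -0.251, 0.001], [-0.001, -0.001, -1.0]]
contact_force: [-0.4, 0.5, -0.3]
opening: 85.7
```

```bash
python3 - <<'E'
from h import *
s=manip.get_state();print(s['time_s'],s['position'],s['q'],s['tcp_rot'],s['opening'])
import pickle;pickle.dump(s,open('s4.pkl','wb'))
im=manip.capture('wrist');cv2.imwrite('pics/w4raw.png',im);crop(im,0,0,512,384,1.5,'pics/w4.png')
E
```

```text
8.35 [503.89196257 248.21583712 232.57678723] [-0.93505673  0.47625727  0.52093338  1.79791639 -0.28671985  0.94206976
 -1.60942971] [[ 2.50643837e-01 -9.68079256e-01  4.69818057e-04]
 [-9.68079094e-01 -2.50643369e-01  8.77050412e-04]
 [-7.31297530e-04 -6.74648320e-04 -9.99999505e-01]] 85.7198285699911
```

View pics/w4.png

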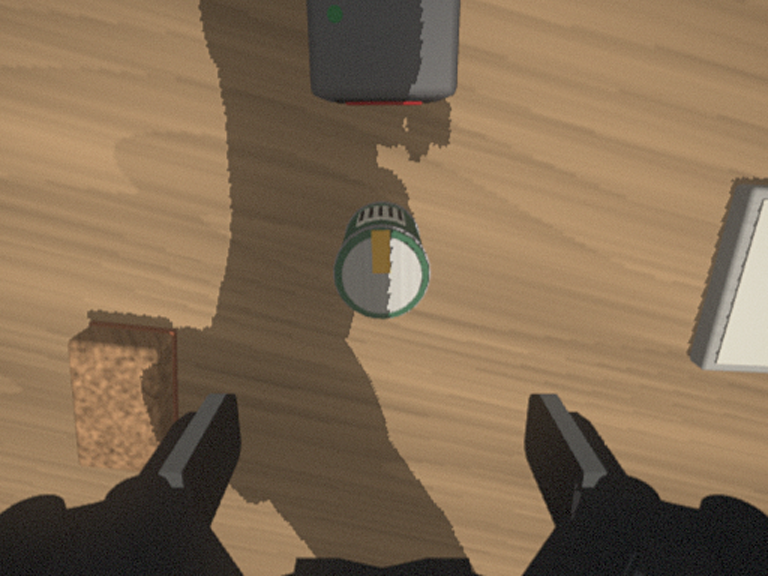

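Request:
move_arm([
  [[1,0.6,-2.4,0,0,0,3],[1,1.7,-7,0,0,0,8],[1,2.9,-11.7,0,0,0,14],[1,4,-16.3,0,0,0,20],[1,5.2,-21,0,0,0,26],[1,6.3,-25.6,0,0,0,32],[1,7.5,-30.3,0,0,0,38],[1,8.6,-35,0,0,0,44],[1,9.8,-39.6,0,0,0,49],[1,10.9,-44,0,0,0,54],[1,11.5,-46.6,0.5,0,0,56.5],[1,11.5,-46.6,0.5,0,0,56.5],[1,11.5,-46.6,0.5,0,0,56.5],[1,11.5,-46.6,0.5,0,0,56.5]],
])

```text
time_s: 9.8
position: [618.8, -216.8, 236.3]
tcp_rot: [[0.946, -0.325, -0.001], [-0.325, -0.946, 0.001], [-0.002, -0.0, -1.0]]
contact_force: [0.3, 0.8, -0.1]
opening: 85.6
```

```bash
python3 - <<'E'
from h import *
s=manip.get_state();print(s['time_s'],s['position'],s['q'],s['tcp_rot'],s['opening'])
import pickle;pickle.dump(s,open('s5.pkl','wb'))
im=manip.capture('wrist');cv2.imwrite('pics/w5raw.png',im);crop(im,0,0,512,384,1.5,'pics/w5.png')
E
```

```text
9.8 [ 618.77799077 -216.77180516  236.27369068] [ 0.05512011  0.59466251  0.30251746  1.52613221 -0.19396363  1.05205626
  0.07451258] [[ 9.45730873e-01 -3.24947745e-01 -1.44190234e-03]
 [-3.24946596e-01 -9.45731862e-01  9.76971381e-04]
 [-1.68111763e-03 -4.55410739e-04 -9.99998483e-01]] 85.60879356461051
```

View pics/w5.png

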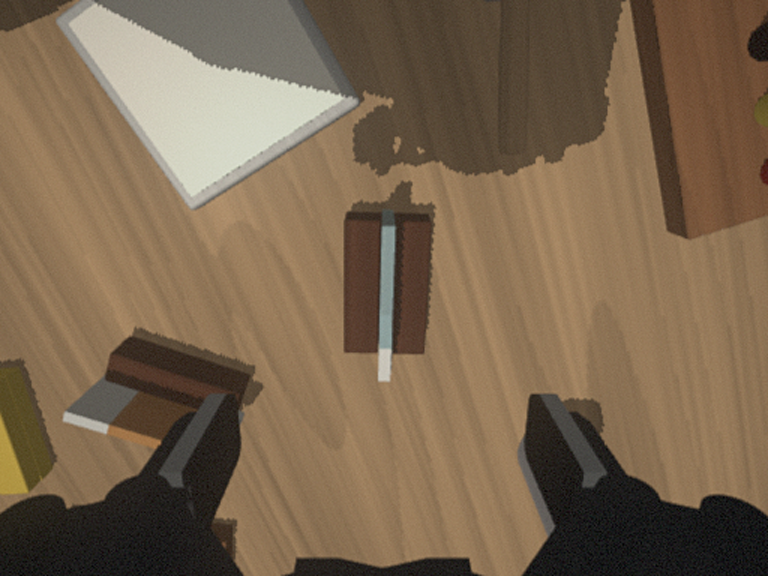

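```bash
python3 - <<'E'
from h import *
im=cv2.imread('pics/w5raw.png');crop(im,215,130,90,130,4.6,'pics/w5z.png')
E
```

```text
(no output)
```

View pics/w5z.png

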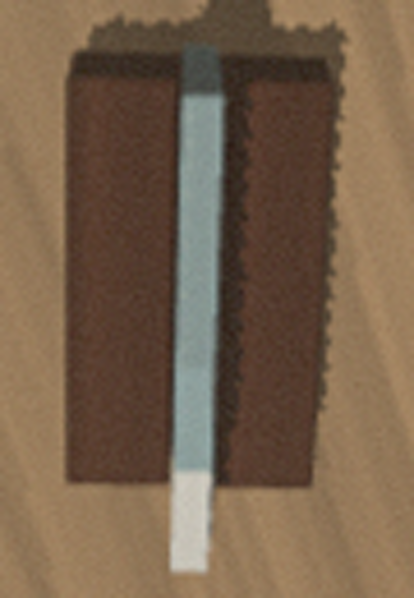

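```bash
python3 - <<'E'
from h import *
import pickle
np.set_printoptions(precision=2,suppress=True)
s=pickle.load(open('s5.pkl','rb'))
f=lambda x,y:(215+x/4.6-.4,130+y/4.6-.4)
A=onz('wrist',*f(202,95),75,s);B=onz('wrist',*f(191.5,470),75,s);C=onz('wrist',*f(190,572),63,s)
print(A,B,C,np.linalg.norm(B-A),np.linalg.norm(C[:2]-A[:2]))
for p in(B,C):d=p-A;print(np.degrees(np.arctan2(d[1],d[0])))
d=(B-A);d/=np.linalg.norm(d)
y=np.array([-d[1],d[0],0])
print('mid',A+55*d,'mid clear x=-15',A+40*d,B-40*d)
S=[onz('wrist',*f(*q),32,s) for q in[(70,78),(328,82),(310,487),(68,483)]];print(np.mean(S,0),S)
# panel top corners
g=lambda x,y:(x/1.5,y/1.5)
print('panel',[onz('wrist',*g(*q),22,s) for q in[(192,200),(355,98),(72,18)]])
t=s['tcp_rot'];print('tool yaw',np.degrees(np.arctan2(t[1,0],t[0,0])))
# reproject into side, scene
for cam in('scene','side'):print(cam,proj(cam,[A,B,C]))
E
```

```text
[ 629.69 -194.05   75.  ] [ 601.86 -268.96   75.  ] [ 591.6  -298.01   63.  ] 79.9152590704619 110.72539474584691
-110.38112360576235
-110.12421641680992
mid [ 610.54 -245.61   75.  ] mid clear x=-15 [ 615.76 -231.54   75.  ] [ 615.79 -231.47   75.  ]
[ 610.72 -245.33   32.  ] [array([ 600.96, -189.24,   32.  ]), array([ 654.66, -208.68,   32.  ]), array([ 621.16, -301.75,   32.  ]), array([ 566.08, -281.66,   32.  ])]
panel [array([ 504.84, -143.57,   22.  ]), array([ 633.59, -118.52,   22.  ]), array([484.18, -18.34,  22.  ])]
tool yaw -18.96236735774004
scene [[180.82 180.09]
 [176.23 168.  ]
 [174.73 166.9 ]]
side [[319.5  224.92]
 [312.66 244.51]
 [309.86 256.42]]
```

Request:
move_arm([
  [[1,-0.1,-0.6,-4,0,0,-1.3],[1,-0.2,-1.3,-8,0,0,-1.3],[1,-0.2,-1.3,-12,0,0,-1.3],[1,-0.2,-1.3,-12,0,0,-1.3],[1,-0.2,-1.3,-12,0,0,-1.3]],
])

```text
time_s: 10.35
position: [617.3, -230.3, 118.0]
tcp_rot: [[0.938, -0.346, -0.0], [-0.346, -0.938, 0.0], [-0.0, 0.0, -1.0]]
contact_force: [0.8, -0.6, 0.9]
opening: 85.4
```

```bash
python3 - <<'E'
from h import *
np.set_printoptions(precision=3,suppress=True)
s=manip.get_state();print(s['time_s'],s['position'],s['tcp_rot'],np.degrees(np.arctan2(s['tcp_rot'][1,0],s['tcp_rot'][0,0])))
im=manip.capture('wrist');cv2.imwrite('pics/w6raw.png',im);crop(im,0,0,512,384,1.5,'pics/w6.png')
# project plate points
for P in([629.69,-194.05,75],[601.86,-268.96,75]):print(proj('wrist',P,s)*1.5)
t=s['tcp_rot'];d=np.array([616.5,-229.7])-s['position'][:2];print('off in tool x,y',t[:2,0]@d,t[:2,1]@d,d)
E
```

```text
10.35 [ 617.263 -230.299  117.99 ] [[ 0.938 -0.346 -0.   ]
 [-0.346 -0.938  0.   ]
 [-0.     0.    -1.   ]] -20.251614541887424
[[380.622 253.602]]
[[380.514 440.159]]
off in tool x,y -0.9233959027273981 -0.29793424174506716 [-0.763  0.599]
```

View pics/w6.png

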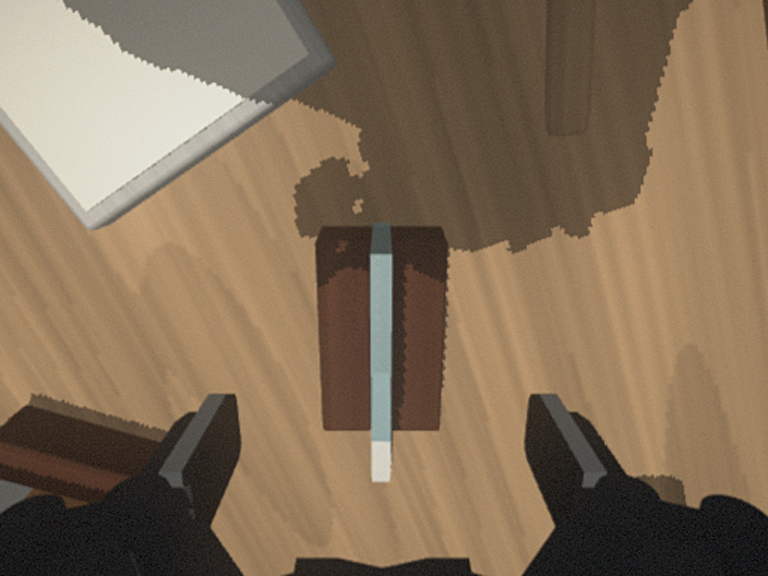

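```bash
python3 - <<'E'
from h import *
np.set_printoptions(precision=1,suppress=True)
print([onz('side',200+x/5,190+y/5,z) for x,y,z in[(292,350,75),(313,380,32),(105,268,75)]])
s=manip.get_state();T=s['tcp_rot']
for dx in(-57,57):print(s['position']+T[:,0]*dx)
E
```

```text
[array([ 467.3, -314.9,   75. ]), array([ 477.6, -290. ,   32. ]), array([ 378.1, -249. ,   75. ])]
[ 564.4 -211.   119.1]
[ 671.4 -250.4  119.3]
```

Request:
move_arm([
  [[1,-0.1,0,-2.5,0,0,0],[1,-0.1,0,-5,0,0,0],[1,-0.1,0,-6.5,0,0,0],[1,-0.1,0,-7,0,0,0],[1,-0.1,0,-7,0,0,0],[0.4,-0.1,0,-7,0,0,0],[0,-0.1,0,-7,0,0,0],[-0.4,-0.1,0,-7,0,0,0],[-0.7,-0.1,0,-7,0,0,0],[-0.8,-0.1,0,-7,0,0,0],[-0.9,-0.1,0,-7,0,0,0],[-1,-0.1,0,-7,0,0,0],[-1,-0.1,0,-7,0,0,0],[-1,-0.1,0,-7,0,0,0]],
], grip_force=30)

```text
time_s: 11.8
position: [616.1, -231.1, 47.5]
tcp_rot: [[0.938, -0.347, 0.0], [-0.347, -0.938, 0.0], [0.0, -0.0, -1.0]]
contact_force: [-0.3, 1.0, 5.6]
opening: 7.7
```

```bash
python3 - <<'E'
from h import *
s=manip.get_state();print(s['time_s'],s['position'],s['opening'],s['contact_force'])
b=manip.capture('side');crop(b,250,180,110,90,7,'pics/side7.png')
E
```

```text
11.8 [ 616.08729168 -231.05233515   47.4554438 ] 7.73816531039925 [-0.31514361  1.00987932  5.58186493]
```

View pics/side7.png

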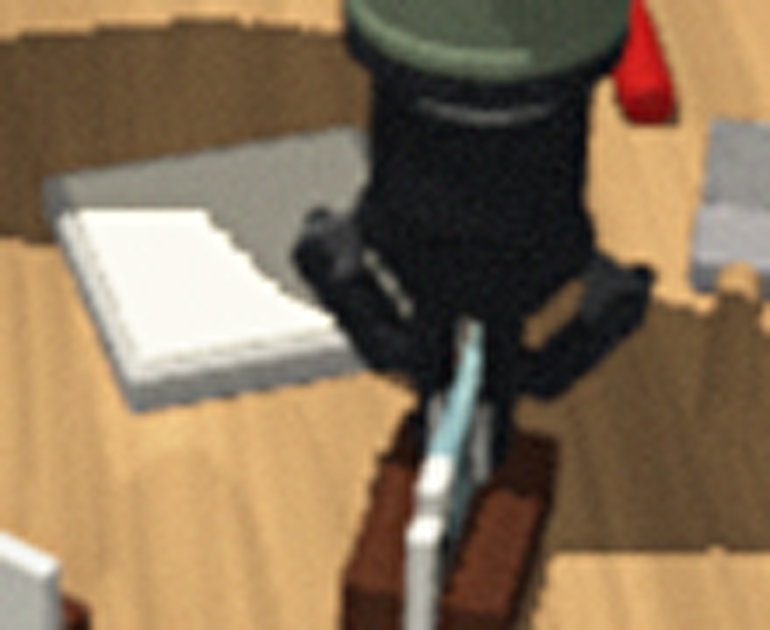

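```bash
cat > fk.py <<'E'
from h import *
import pickle,itertools
from scipy.spatial.transform import Rotation as Ro
def fkR(q,sg):
    return Ro.from_euler('z',sg[0]*q[0])*Ro.from_euler('y',q[1])*Ro.from_euler('z',sg[1]*q[2])*Ro.from_euler('y',q[3])*Ro.from_euler('z',sg[2]*q[4])*Ro.from_euler('y',q[5])*Ro.from_euler('z',sg[3]*q[6])
if __name__=='__main__':
    np.set_printoptions(precision=3,suppress=True)
    S=[pickle.load(open(f's{i}.pkl','rb')) for i in(1,2,4,5)]+[manip.get_state()]
    pickle.dump(S[-1],open('s7.pkl','wb'))
    for sg in itertools.product((-1,1),repeat=4):
        Rs=[fkR(s['q'],sg).inv()*Ro.from_matrix(s['tcp_rot']) for s in S]
        m=Ro.concatenate(Rs).mean();e=max((m.inv()*r).magnitude() for r in Rs)
        if e<.3: print(sg,e,m.as_matrix())
E
python3 fk.py; python3 -c "
from station import manip
print(manip.get_state()['q'])"
```

```text
(-1, -1, -1, -1) 6.411414717980772e-16 [[-1. -0. -0.]
 [ 0. -1. -0.]
 [-0. -0.  1.]]
[ 0.1201717   0.82444918  0.23424772  1.6382499  -0.26458926  0.70996932
  0.12906044]
```

```bash
cat > fit.py <<'E'
from fk import *
np.set_printoptions(precision=2,suppress=True)
S=[pickle.load(open(f's{i}.pkl','rb')) for i in(1,2,4,5,7)]
q0=[-0.07,0.521,-0.036,1.599,0.021,1.021,-0.113]
D=[(s['q'],s['position']) for s in S]+[(np.array(q0),np.array([624.992,-.025,239.291]))]
E_=lambda a,t:Ro.from_euler(a,t)
def frames(q):
    R1=E_('z',-q[0]);R2=R1*E_('y',q[1]);R3=R2*E_('z',-q[2]);R4=R3*E_('y',q[3]);R5=R4*E_('z',-q[4]);R6=R5*E_('y',q[5]);R7=R6*E_('z',-q[6])
    return R1,R3,R5,R7,R6
def basis(q,off):
    R1,R3,R5,R7,R6=frames(q);z=[0,0,1];x=[1,0,0]
    c=[np.array([0,0,1.]),R3.apply(z),R5.apply(z),R7.apply(z)]
    if off:c+=[R3.apply(x),R6.apply(x)][:off]
    return np.array(c).T
for off in(0,1,2):
    A=np.vstack([basis(q,off) for q,_ in D]);b=np.concatenate([p for _,p in D])
    v,*_=np.linalg.lstsq(A,b,rcond=None);print(off,v,np.abs(A@v-b).max(),np.linalg.svd(A)[1])
E
python3 fit.py
```

```text
0 [-3070.36   488.58   449.5  -3123.87] 62.42105940402291 [4.29 2.32 0.43 0.  ]
1 [-3624.16   485.47   427.82 -3678.62    22.16] 63.4512499205577 [4.56 3.   0.45 0.18 0.  ]
2 [-3636.2    483.84   411.2  -3676.46    11.13   -23.77] 65.15839730951461 [4.64 3.77 0.49 0.23 0.18 0.  ]
```

```bash
cat >> fit.py <<'E'
print()
for off in (0,):
    A=np.vstack([basis(q,0)[:,[0,1,2]] for q,_ in D])
    v=np.linalg.lstsq(A,b,rcond=None)[0];print(v,(A@v-b).reshape(-1,3));print([q for q,_ in D])
E
python3 fit.py|tail -20
```

```text
0 [-3070.36   488.58   449.5  -3123.87] 62.42105940402291 [4.29 2.32 0.43 0.  ]
1 [-3624.16   485.47   427.82 -3678.62    22.16] 63.4512499205577 [4.56 3.   0.45 0.18 0.  ]
2 [-3636.2    483.84   411.2  -3676.46    11.13   -23.77] 65.15839730951461 [4.64 3.77 0.49 0.23 0.18 0.  ]

[ 55.97 486.56 450.81] [[-25.9   56.09   1.78]
 [-34.05  62.6    8.2 ]
 [-22.14  36.45  -9.06]
 [ 12.83  47.54  -1.44]
 [ -1.21  51.64  -2.98]
 [ -1.22  60.02   3.5 ]]
[array([-0.48,  0.47, -0.08,  1.69,  0.05,  0.98, -0.58]), array([-0.21,  0.56, -0.48,  1.82,  0.34,  0.84,  0.79]), array([-0.94,  0.48,  0.52,  1.8 , -0.29,  0.94, -1.61]), array([ 0.06,  0.59,  0.3 ,  1.53, -0.19,  1.05,  0.07]), array([ 0.12,  0.82,  0.23,  1.64, -0.26,  0.71,  0.13]), array([-0.07,  0.52, -0.04,  1.6 ,  0.02,  1.02, -0.11])]
```

```bash
cat > fit2.py <<'E'
from fit import frames,D,np
z=[0,0,1];x=[1,0,0];y=[0,1,0]
def bas(q,k):
    R1,R3,R5,R7,R6=frames(q)
    c=[np.array([0,0,1.]),R3.apply(z),R5.apply(z)]
    c+=[[R1.apply(y)],[R3.apply(y)],[R5.apply(y)],[R1.apply(y),R3.apply(y)],[R1.apply(y),R5.apply(y)],[R3.apply(y),R5.apply(y)],[R1.apply(y),R3.apply(y),R5.apply(y)],[R1.apply(y),R3.apply(y),R3.apply(x),R5.apply(x)]][k]
    return np.array(c).T
b=np.concatenate([p for _,p in D])
for k in range(8):
    A=np.vstack([bas(q,k) for q,_ in D]);v=np.linalg.lstsq(A,b,rcond=None)[0];print(k,v,np.abs(A@v-b).max())
E
python3 fit2.py | tail -8
```

```text
0 [  6.81 524.38 421.31 -56.98] 16.679830849683697
1 [ -1.61 531.39 421.24 -58.01] 8.113954946399474
2 [ -0.59 533.83 422.11 -56.45] 19.493780829609534
3 [  0.08 529.9  420.52 -21.26 -37.82] 0.4416726304771146
4 [  1.31 530.29 420.34 -34.12 -25.18] 10.887764615021126
5 [ -1.44 530.99 421.29 -62.54   4.66] 7.392838155200593
6 [  0.08 529.91 420.52 -21.28 -37.68  -0.13] 0.43530953003198647
7 [ -0.25 529.57 418.86 -21.3  -37.78   1.44  -0.45] 0.260557707486214
```

Request:
move_arm([
  [[-1,0,0,0.7,0,0,0],[-1,0,0,1.5,0,0,0],[-1,0,0,2.5,0,0,0],[-1,0,0,4.5,0,0,0],[-1,0,0,7.5,0,0,0],[-1,0,0,10.5,0,0,0],[-1,0,0,13,0,0,0],[-1,0,0,14,-1.7,-4.7,0],[-1,0,0,14,-3.5,-9.4,0],[-1,0,0,14,-3.5,-9.4,0],[-1,0,0,14,-3.5,-9.4,0]],
])

```text
time_s: 12.95
position: [616.0, -230.8, 188.1]
tcp_rot: [[0.924, -0.347, 0.162], [-0.342, -0.938, -0.06], [0.173, -0.0, -0.985]]
contact_force: [-0.0, 0.3, -1.9]
opening: 7.9
```

```bash
cat > m8.py <<'E'
from fit import frames,D,np
from h import *
import pickle
s=manip.get_state();pickle.dump(s,open('s8.pkl','wb'));print('----',s['time_s'],s['position'],s['q'],s['opening'],s['contact_force'])
im=manip.capture('wrist');cv2.imwrite('pics/w8.png',im)
b=manip.capture('side');crop(b,230,130,140,120,5,'pics/side8.png')
D=D+[(s['q'],s['position'])]
z=[0,0,1];y=[0,1,0]
def bas(q):
    R1,R3,R5,R7,R6=frames(q)
    return np.array([np.array([0,0,1.]),R3.apply(z),R5.apply(z),R7.apply(z),R1.apply(y),R3.apply(y)]).T
A=np.vstack([bas(q) for q,_ in D]);bb=np.concatenate([p for _,p in D]);v=np.linalg.lstsq(A,bb,rcond=None)[0];print(v,np.abs(A@v-bb).max())
E
python3 m8.py|sed -n '/----/,$p'
```

```text
---- 12.95 [ 615.98 -230.8   188.09] [ 0.06  0.57  0.29  1.73 -0.22  0.7   0.1 ] 7.904254670682091 [-0.03  0.31 -1.86]
[320.4  529.7  420.65 320.07 -21.25 -37.86] 0.3353646428500383
```

View pics/side8.png

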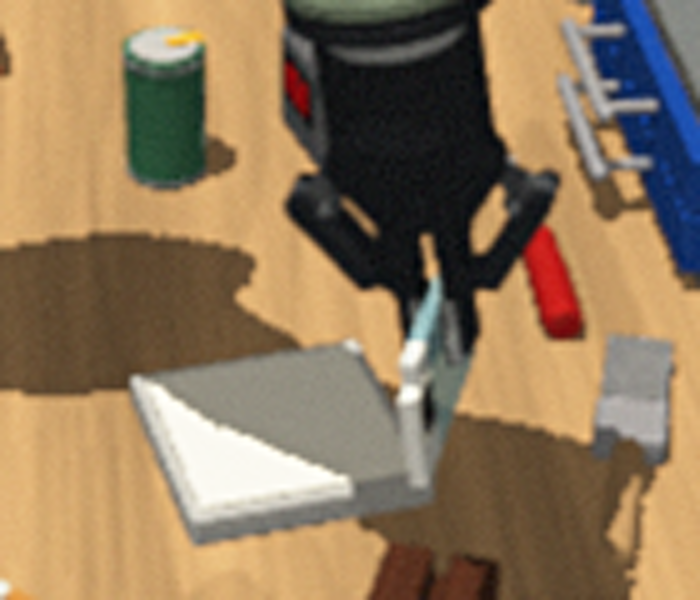

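View pics/w8.png

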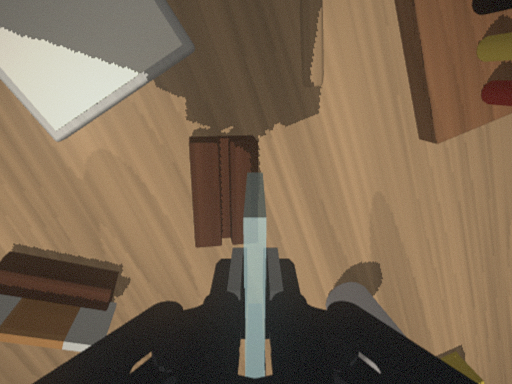

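```bash
cat > ik.py <<'E'
from fk import *
from scipy.optimize import least_squares
lo=np.array([-2.91,-.3,-1.5,.17,-1.26,.16,-2.52])+.06;hi=np.array([2.91,2.13,1.42,2.43,4.41,1.93,2.52])-.06
v=[320.4,529.7,420.65,320.07,-21.25,-37.86]
C=Ro.from_matrix(np.diag([-1,-1,1]))
E_=lambda a,t:Ro.from_euler(a,t)
def fk(q):
    R1=E_('z',-q[0]);R3=R1*E_('y',q[1])*E_('z',-q[2]);R5=R3*E_('y',q[3])*E_('z',-q[4]);R7=R5*E_('y',q[5])*E_('z',-q[6])
    p=np.array([0,0,v[0]])+R3.apply([0,v[5],v[1]])+R5.apply([0,0,v[2]])+R7.apply([0,0,v[3]])+R1.apply([0,v[4],0])
    return p,R7*C
def ik(p,R,q0,w=.02):
    def f(q):
        P,Q=fk(q);return np.r_[(P-p)/10,(Q.inv()*R).as_rotvec()*20,w*(q-q0)]
    r=least_squares(f,np.clip(q0,lo+1e-3,hi-1e-3),bounds=(lo,hi),max_nfev=200)
    P,Q=fk(r.x);return r.x,np.linalg.norm(P-p),np.degrees((Q.inv()*R).magnitude())
F=np.array([555,-69,122.])
s7=pickle.load(open('s7.pkl','rb'))
def target(psi,tilt=45,F=F):
    # psi heading of plate x, deg. plate frame R
    Rp=E_('z',np.radians(psi))*E_('x',np.radians(tilt))
    Rp0=E_('z',np.radians(-110.3));Rel=Rp0.inv()*Ro.from_matrix(s7['tcp_rot'])
    tp=Rp0.inv().apply(s7['position']-np.array([610.5,-245.6,45]))
    return F+Rp.apply(tp-np.array([40,0,0])),Rp*Rel
if __name__=='__main__':
    np.set_printoptions(precision=2,suppress=True)
    s=pickle.load(open('s8.pkl','rb'))
    print(fk(s['q'])[0],s['position'])
    rng=np.random.default_rng(0)
    for psi in range(-290,75,15):
        p,R=target(psi);best=None
        for k in range(12):
            q0=s['q']+(rng.normal(0,.6,7) if k else 0)
            q,e,a=ik(p,R,np.clip(q0,lo,hi))
            if e<1 and a<1:
                c=np.abs(q-s['q']).max()
                if best is None or c<best[0]:best=(c,q)
        print(psi,p,best)
E
python3 ik.py
```

```text
[ 615.99 -230.77  188.07] [ 615.98 -230.8   188.09]
-290 [ 537.5  -121.78  123.89] (np.float64(2.360235360537079), array([ 0.64,  1.18, -1.  ,  1.21,  0.48,  1.85,  2.46]))
-275 [ 551.76 -124.51  123.89] (np.float64(2.5597646060060097), array([-0.34,  1.32,  1.13,  1.23, -0.69,  1.87, -2.46]))
-260 [ 566.24 -123.46  123.89] (np.float64(2.290519373408377), array([-0.44,  1.44,  1.32,  1.22, -0.73,  1.87, -2.19]))
-245 [ 579.95 -118.7   123.89] (np.float64(2.1072382062886548), array([-0.53,  1.46,  1.36,  1.25, -0.69,  1.76, -2.01]))
-230 [ 591.96 -110.55  123.89] (np.float64(1.946644774724056), array([-0.64,  1.45,  1.36,  1.32, -0.63,  1.6 , -1.85]))
-215 [601.46 -99.56 123.89] (np.float64(1.9026635424942644), array([-0.73,  1.33,  1.21,  1.42, -0.46,  1.36, -1.8 ]))
-200 [607.78 -86.5  123.89] (np.float64(1.6040932589159975), array([-0.87,  1.42,  1.36,  1.55, -0.61,  1.21, -1.5 ]))
-185 [610.51 -72.24 123.89] (np.float64(1.3960613784615776), array([-0.98,  1.4 ,  1.36,  1.7 , -0.65,  0.99, -1.3 ]))
-170 [609.46 -57.76 123.89] (np.float64(1.1409540670224787), array([-1.08,  1.38,  1
[... 966 characters left out ...]
.49 -65.76 123.89] (np.float64(1.624267991143343), array([ 1.13,  0.99, -1.05,  1.87,  0.05,  0.82,  1.72]))
10 [500.54 -80.24 123.89] (np.float64(1.7197856206342834), array([ 1.07,  1.06, -1.07,  1.71,  0.16,  1.09,  1.82]))
25 [505.3  -93.95 123.89] (np.float64(1.634159021480899), array([ 1.06,  1.28, -1.34,  1.55,  0.47,  1.43,  1.73]))
40 [ 513.45 -105.96  123.89] (np.float64(2.170732374133372), array([ 0.76,  1.04, -0.81,  1.42,  0.13,  1.49,  2.27]))
55 [ 524.44 -115.46  123.89] (np.float64(2.2966589463046625), array([ 0.68,  1.09, -0.83,  1.3 ,  0.25,  1.66,  2.4 ]))
70 [ 537.5  -121.78  123.89] (np.float64(2.3602353930405533), array([ 0.64,  1.18, -1.  ,  1.21,  0.48,  1.85,  2.46]))
```

```bash
cat > plan.py <<'E'
from ik import *
np.set_printoptions(precision=2,suppress=True)
s=pickle.load(open('s8.pkl','rb'));d=np.array([np.cos(np.radians(-110.3)),np.sin(np.radians(-110.3)),0])
Rc=Ro.from_matrix(s['tcp_rot']);R7=Ro.from_matrix(s7['tcp_rot'])
pf,Rf=target(0);pA=pf.copy();pA[2]=190
print('final',pf)
q=s['q']
for k in range(1,16):
    t=k/15
    Rt=E_('z',np.radians(110.3*t))*Ro.from_rotvec(d*np.radians(10*max(0,1-2*t)))*R7
    rv=(Rt*Rc.inv()).as_rotvec(degrees=True);sh=(pA-s['position'])*t/10
    q,e,a=ik(s['position']+sh*10,Rt,q);print(k,np.round(np.r_[sh,rv],1).tolist(),q,round(e,1),round(a,1))
for k in range(1,7):
    Rt=E_('x',np.radians(45*k/6))*E_('z',np.radians(110.3))*R7
    q,e,a=ik(pf+[0,0,(190-124)*(1-k/6)],Rt,q);print(q,e,a)
print(onz('side',365,322,0))
E
python3 plan.py
```

```text
final [499.42 -70.61 123.89]
1 [-0.8, 1.1, 0.0, 0.4, 1.2, 7.3] [ 0.09  0.56  0.24  1.73 -0.21  0.72  0.21] 0.0 0.0
2 [-1.6, 2.1, 0.0, 0.6, 2.6, 14.7] [ 0.11  0.55  0.2   1.74 -0.19  0.75  0.31] 0.0 0.0
3 [-2.3, 3.2, 0.0, 0.6, 3.9, 22.0] [ 0.13  0.54  0.17  1.74 -0.17  0.77  0.41] 0.0 0.0
4 [-3.1, 4.3, 0.1, 0.5, 5.3, 29.4] [ 0.14  0.53  0.13  1.75 -0.14  0.8   0.5 ] 0.0 0.0
5 [-3.9, 5.3, 0.1, 0.2, 6.7, 36.7] [ 0.14  0.52  0.1   1.75 -0.11  0.82  0.59] 0.0 0.0
6 [-4.7, 6.4, 0.1, -0.2, 8.1, 44.0] [ 0.14  0.52  0.07  1.76 -0.08  0.84  0.67] 0.0 0.0
7 [-5.4, 7.5, 0.1, -0.9, 9.6, 51.3] [ 0.14  0.51  0.05  1.77 -0.04  0.85  0.75] 0.0 0.0
8 [-6.2, 8.5, 0.1, -1.6, 10.3, 58.7] [ 0.14  0.5   0.02  1.79 -0.01  0.85  0.84] 0.0 0.0
9 [-7.0, 9.6, 0.1, -2.3, 10.3, 66.0] [ 0.15  0.48 -0.02  1.82  0.01  0.84  0.93] 0.0 0.0
10 [-7.8, 10.7, 0.1, -3.0, 10.2, 73.3] [ 0.16  0.47 -0.05  1.84  0.03  0.83  1.02] 0.0 0.0
11 [-8.5, 11.7, 0.1, -3.7, 10.2, 80.7] [ 0.16  0.45 -0.08  1.87  0.05  0.82  1.11] 0.0 0.0
12 [-9.3, 12.8, 0.2, -4.4, 10.1, 88.0] [ 0.17  0.44 -0.12  1.89  0.07  0.82  1.2 ] 0.0 0.0
13 [-10.1, 13.9, 0.2, -5.2, 9.9, 95.3] [ 0.18  0.43 -0.15  1.91  0.09  0.81  1.29] 0.0 0.0
14 [-10.9, 15.0, 0.2, -5.9, 9.8, 102.6] [ 0.19  0.42 -0.19  1.93  0.11  0.8   1.39] 0.0 0.0
15 [-11.7, 16.0, 0.2, -6.7, 9.6, 110.0] [ 0.2   0.4  -0.22  1.95  0.12  0.8   1.48] 0.0 0.0
[ 0.33  0.44 -0.29  1.95 -0.01  0.78  1.64] 2.3053297274324675e-05 3.184253756316684e-05
[ 0.46  0.49 -0.37  1.93 -0.13  0.79  1.79] 2.009510370936988e-05 2.8289752265159876e-05
[ 0.58  0.56 -0.44  1.91 -0.22  0.81  1.93] 1.6163511839868294e-05 2.3315347973114762e-05
[ 0.68  0.63 -0.5   1.89 -0.3   0.84  2.04] 1.2498878783274473e-05 1.8385683932808626e-05
[ 0.77  0.72 -0.55  1.86 -0.35  0.88  2.13] 1.0069742967041112e-05 1.4410988295709197e-05
[ 0.84  0.81 -0.58  1.83 -0.4   0.93  2.21] 9.30918266942658e-06 1.1731283063597989e-05
[ 696.69 -451.95    0.  ]
```

Request:
move_arm([
  [[-1,-0.8,1.1,0,0.4,1.2,7.3],[-1,-1.6,2.1,0,0.6,2.6,14.7],[-1,-2.3,3.2,0,0.6,3.9,22],[-1,-3.1,4.3,0.1,0.5,5.3,29.4],[-1,-3.9,5.3,0.1,0.2,6.7,36.7],[-1,-4.7,6.4,0.1,-0.2,8.1,44],[-1,-5.4,7.5,0.1,-0.9,9.6,51.3],[-1,-6.2,8.5,0.1,-1.6,10.3,58.7],[-1,-7,9.6,0.1,-2.3,10.3,66],[-1,-7.8,10.7,0.1,-3,10.2,73.3],[-1,-8.5,11.7,0.1,-3.7,10.2,80.7],[-1,-9.3,12.8,0.2,-4.4,10.1,88],[-1,-10.1,13.9,0.2,-5.2,9.9,95.3],[-1,-10.9,15,0.2,-5.9,9.8,102.6],[-1,-11.7,16,0.2,-6.7,9.6,110],[-1,-11.7,16,0.2,-6.7,9.6,110],[-1,-11.7,16,0.2,-6.7,9.6,110]],
])

```text
time_s: 14.75
position: [499.5, -71.6, 189.3]
tcp_rot: [[0.004, 1.0, 0.0], [1.0, -0.004, 0.001], [0.001, 0.0, -1.0]]
contact_force: [-0.3, -0.3, -0.4]
opening: 7.6
```

```bash
python3 - <<'E'
from h import *
import pickle
np.set_printoptions(precision=3,suppress=True)
s=manip.get_state();print(s['time_s'],s['position'],s['q'],s['tcp_rot'],s['opening']);pickle.dump(s,open('s9.pkl','wb'))
im=manip.capture('wrist');cv2.imwrite('pics/w9.png',im)
E
```

```text
14.75 [499.538 -71.619 189.292] [ 0.204  0.405 -0.23   1.955  0.125  0.795  1.471] [[ 0.004  1.     0.   ]
 [ 1.    -0.004  0.001]
 [ 0.001  0.    -1.   ]] 7.611497996303124
```

View pics/w9.png

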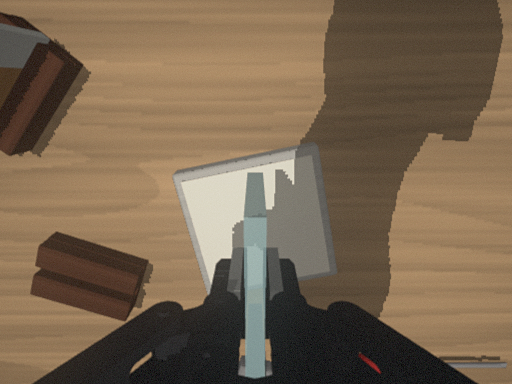

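```bash
python3 - <<'E'
from h import *
im=cv2.imread('pics/w9.png');crop(im,165,135,185,160,4,'pics/w9z.png')
E
```

```text
(no output)
```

View pics/w9z.png

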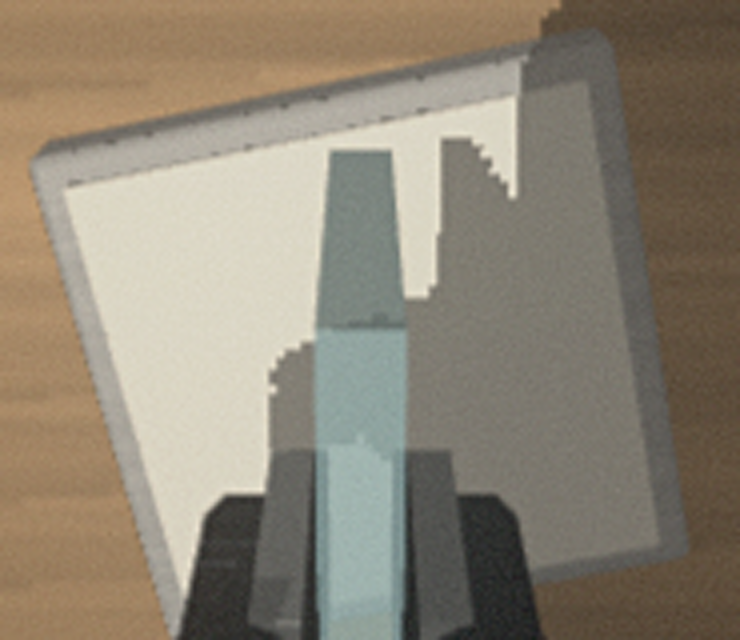

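```bash
python3 - <<'E'
from h import *
import pickle
np.set_printoptions(precision=1,suppress=True)
s=pickle.load(open('s9.pkl','rb'));f=lambda x,y:(165+x/4-.4,135+y/4-.4)
W=[onz('wrist',*f(*q),22,s) for q in[(68,187),(590,82),(658,543)]]
O=[onz('wrist',*f(*q),22,s) for q in[(38,172),(608,65),(687,552)]]
for P in(W,O):print(P,(P[0]+P[2])/2,np.linalg.norm(P[1]-P[0]),np.linalg.norm(P[2]-P[1]))
# also first wrist image: panel wholly visible
s0=dict(position=np.array([624.99,-.03,239.29]),tcp_rot=np.diag([1.,-1,-1]))
Q=[onz('wrist',*q,22,s0) for q in[(126,182),(237,154),(262,260),(158,278)]];print(Q,np.mean(Q,0),(Q[0]+Q[2])/2)
E
```

```text
[array([ 504.9, -140.2,   22. ]), array([480.4, -18.9,  22. ]), array([601.2,   4.8,  22. ])] [553.  -67.7  22. ] 123.6828346829544 123.13032407873801
[array([ 501.2, -146.9,   22. ]), array([476.5, -15. ,  22. ]), array([603.9,  12.5,  22. ])] [552.5 -67.2  22. ] 134.16579489729938 130.36607619539404
[array([483.9, -21.2,  22. ]), array([606.1,   9.8,  22. ]), array([ 633.5, -118. ,   22. ]), array([ 507.4, -142.8,   22. ])] [557.7 -68.   22. ] [558.7 -69.6  22. ]
```

Request:
move_arm([
  [[-1,0,0,-0.7,5,0,0],[-1,0,0,-1.6,11,0,0],[-1,0,0.1,-2.5,17,0,0],[-1,0,0.1,-3.4,23,0,0],[-1,0,0.1,-4.3,29,0,0],[-1,-0.1,0.2,-5.2,35,0,0],[-1,-0.1,0.2,-6,41,0,0],[-1,-0.1,0.2,-6.5,45,0,0],[-1,-0.1,0.2,-6.5,45,0,0],[-1,-0.1,0.2,-6.5,45,0,0],[-1,-0.1,0.2,-6.5,45,0,0]],
])

```text
time_s: 15.9
position: [498.5, -68.6, 124.9]
tcp_rot: [[-0.001, 1.0, 0.0], [0.708, 0.0, 0.706], [0.706, 0.001, -0.708]]
contact_force: [0.5, 0.4, -0.9]
opening: 7.2
```

```bash
python3 - <<'E'
from h import *
np.set_printoptions(precision=3,suppress=True)
s=manip.get_state();print(s['time_s'],s['position'],s['q'],s['tcp_rot'],s['opening'])
for n in('scene','side'):
    im=manip.capture(n);cv2.imwrite(f'pics/{n}10.png',im)
    if n=='scene':crop(im,120,100,200,160,4,'pics/scene10z.png')
    else:crop(im,220,120,140,140,4,'pics/side10z.png')
F=np.array([554,-68,122.])
R=np.array([[1,0,0],[0,.707,-.707],[0,.707,.707]])
# predicted corners: frost end rectangle and clear end
C=[F+R@np.array(c) for c in[(0,4,0),(15,4,-30),(15,4,18),(3,4,30),(-15,4,30),(-95,4,30),(-95,4,-30)]]
print((proj('scene',C)-[120,100])*4);print((proj('side',C)-[220,120])*4)
E
```

```text
15.9 [498.454 -68.625 124.921] [ 0.824  0.803 -0.569  1.833 -0.415  0.933  2.223] [[-0.001  1.     0.   ]
 [ 0.708  0.     0.706]
 [ 0.706  0.001 -0.708]] 7.247989858070036
[[422.08  299.898]
 [423.025 343.711]
 [394.295 283.807]
 [400.853 264.034]
 [421.152 256.837]
 [507.668 226.165]
 [542.378 297.349]]
[[262.882 249.984]
 [281.414 257.743]
 [286.967 243.575]
 [270.46  240.672]
 [243.503 241.87 ]
 [123.426 247.208]
 [123.533 264.803]]
```

View pics/scene10z.png

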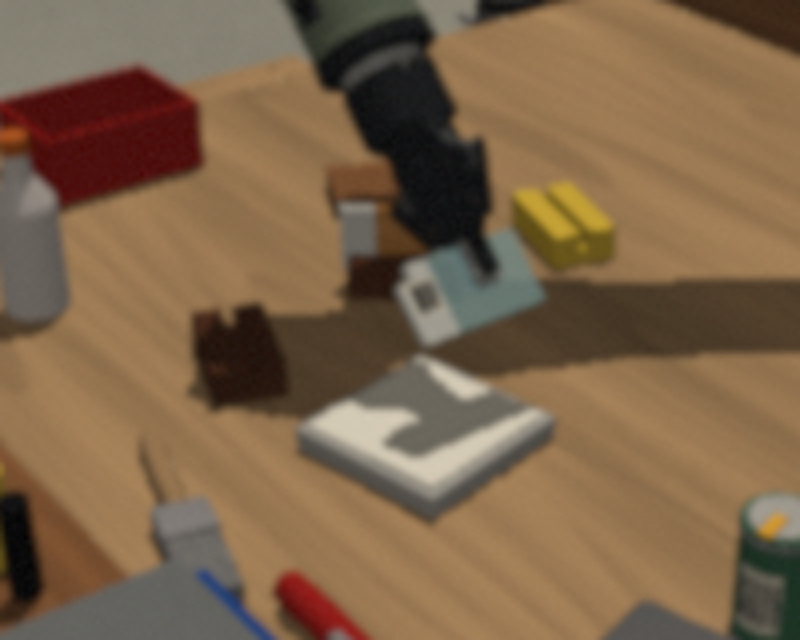

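View pics/side10z.png

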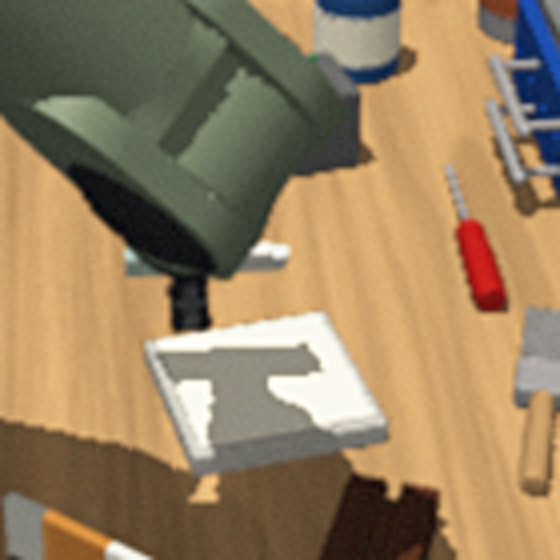

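View pics/side10.png

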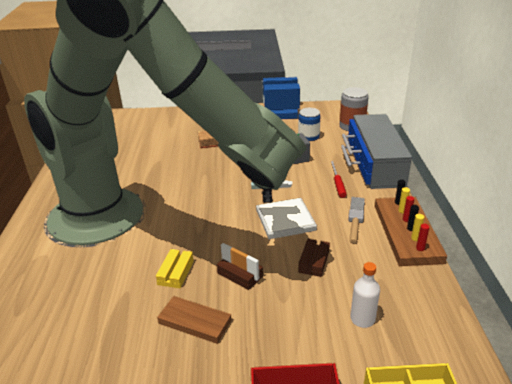

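```bash
python3 - <<'E'
from h import *
im=cv2.imread('pics/scene10.png')
s=10;x0,y0,w,h=212,150,52,45
o=cv2.resize(im[y0:y0+h,x0:x0+w],None,fx=s,fy=s,interpolation=cv2.INTER_CUBIC)
F=np.array([554,-67,123.]);R=np.array([[1,0,0],[0,.707,-.707],[0,.707,.707]])
C=[F+R@np.array(c) for c in[(15,4,-30),(15,4,18),(3,4,18),(3,4,30),(-15,4,30),(-95,4,30),(-95,4,-30),(-15,4,-30)]]
p=((proj('scene',C)-[x0,y0]+.5)*s).astype(int);cv2.polylines(o,[p],True,(0,0,255),1)
cv2.imwrite('pics/ov.png',o)
x0,y0,w,h=295,215,45,60
cv2.imwrite('pics/tinf.png',cv2.resize(im[y0:y0+h,x0:x0+w],None,fx=9,fy=9,interpolation=cv2.INTER_CUBIC))
E
```

```text
(no output)
```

View pics/ov.png

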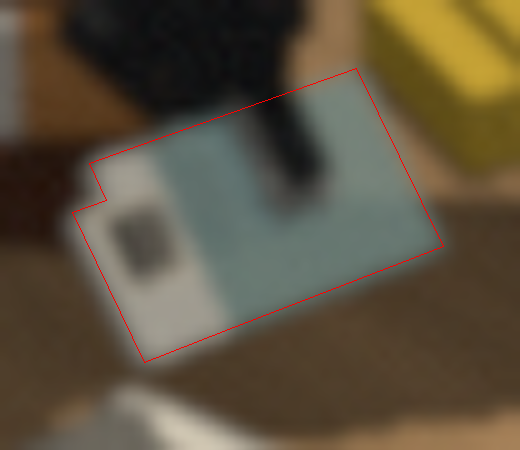

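View pics/tinf.png

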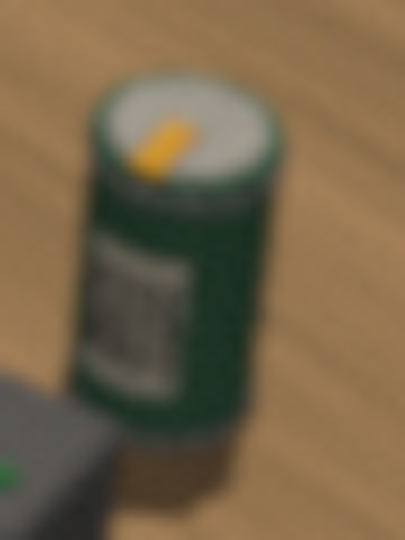

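```bash
python3 - <<'E'
from h import *
s=manip.get_state();print(s['time_s'],s['position'],abs(s['joint_vel']).max(),s['opening'],s['contact_force'])
print(manip.sign_off())
E
```

```text
16.0 [498.37884564 -68.47762613 125.08120829] 0.005538512288468452 7.533517983637679 [-0.1529371  -0.84067141 -0.88060642]
the job is handed in; nothing more can be done
None
```

The job is handed in at about 16 s. I turned the tin first, then lifted the plate, and the arm is still holding it over the light panel.

- **Tin:** I turned it about 171° on the spot and let go. The wrist picture taken after release, judged by eye, shows the lid dash square to the scanner's front face. The tin moved by no more than about 1–2 mm.
- **Plate grip:** I held it by the clear part only, centred about 15 mm from the plate's middle on the side away from the frosted end. It lifted out cleanly and did not slip.
- **Final pose:** The frosted end is about 101 mm above the panel and within a few millimetres of its centre. It leans about 45° with the label side up and the long edges level. The plate outline I predicted for this pose matches the scene camera picture closely, and the joints were almost still with no real contact force.

**Disagreements:** The camera views placed the panel centre up to about 5 mm apart in x and 15 mm in y. I used about (554, −68), which fits the two wrist views. The scanner box fit put its window some mm nearer the robot than the stated 100 mm from the tin. The scanner angle, which sets the turn, agreed to about 1° in most measurements.

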